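Set the channel selector to green and confirm

TASK

Switch the round bench selector to the green channel: push its upright tab round with closed or single fingers, touching only the tab and not the disc, until the tip of the orange pointer is over the middle of the green dot, then press the black button in the centre fully down and let it go. Do not pinch the tab between the fingers, do not press the button before the pointer is at green, and leave the bottles, vial and beaker beside the selector where they stand.

Things in the scene. Friction and masses are not known exactly. Their poses are not given: they have to be found in the camera images.
- selector (a joint): angle of the turning part of the selector (rad) about the vertical axis through the origin of selector_base: 0 when its tab and pointer point along the base's -x, growing counter-clockwise seen from above, stops at -2.45 and 2.45. Stiff dry friction (0.15 N m, about 3 N at the tab): it stays where it is left, does not spring back and has no clicks
- selector_base: the selector: a grey round housing 194 mm across, 40 mm high, fixed to the counter; origin at the centre of its underside, z up, the middle of the tab's travel lies along its -x. Six dots lie on its rim 80 mm from the axis, 45, 85 and 125 degrees either side of its -x direction, in an order that changes
- pointer_tip (a point): tip of the slim orange pointer on the turning white knurled disc (140 mm across, its top 50 mm above the counter), 80 mm from the axis, 50 mm above the counter, in line with the tab; it sweeps just above the dots
- tab_mid (a point): middle of the tab: a black fin standing on the disc with a dark rubber pad on each side, 24 mm long radially (44 to 68 mm from the axis), 14 mm thick with its pads, from 50 to 85 mm above the counter; this point is 56 mm from the axis, 68 mm above the counter. Pushing its clockwise side turns it counter-clockwise, and the other way about
- button (a joint): travel of the black confirm button (m): 0 up, 0.005 fully down; sprung, 1.4 N at the top to 5 N at the bottom
- button_top (a point): centre of the top of the black button, 26 mm across, on the selector's axis, 66 mm above the counter; it goes straight down and does not turn with the disc
- dot_red: flat round red dot, 18 mm across, 3 mm thick, fixed on the rim with its underside 40 mm above the counter; origin at the centre of its underside
- dot_yellow: flat round yellow dot, 18 mm across, 3 mm thick, fixed on the rim with its underside 40 mm above the counter; origin at the centre of its underside
- dot_green: flat round green dot, 18 mm across, 3 mm thick, fixed on the rim with its underside 40 mm above the counter; origin at the centre of its underside
- dot_blue: flat round blue dot, 18 mm across, 3 mm thick, fixed on the rim with its underside 40 mm above the counter; origin at the centre of its underside
- dot_white: flat round white dot, 18 mm across, 3 mm thick, fixed on the rim with its underside 40 mm above the counter; origin at the centre of its underside
- dot_black: flat round black dot, 18 mm across, 3 mm thick, fixed on the rim with its underside 40 mm above the counter; origin at the centre of its underside
- amber_bottle: bystander: small amber bottle with a black cap, 33 x 34 x 86 mm, standing free beside the selector; origin at the centre of its underside
- beaker: bystander: small clear beaker, 46 mm across, 57 mm high; origin at the centre of its underside
- dropper: bystander: white dropper bottle with a red nozzle, 38 mm across, 113 mm high; origin at the centre of its underside
- vial: bystander: slim amber vial with a black cap, 29 mm across, 82 mm high; origin at the centre of its underside

How it is judged:
By the outcome, as a careful person would: the job done as asked, in the order asked, and still so for the second after the job is handed in, with the robot touching nothing.
It also fails if it takes over 58 s, if anything falls off the work surface, if the arm or the gripper's body presses on something with over 40 N, if the wrist force passes 120 N, or if a joint passes its speed limit or range.

ROBOT

A 6-joint arm with a two-finger parallel gripper is mounted at the origin on a cart in front of the work surface, level with it; the furniture and walls round the work are solid. World frame = base frame: x ahead of the robot, y to its left, z up, the work surface at z = 0. Lengths are in m, angles in rad, forces in N, time in s.
With the tool pointing down it reaches from about 0.35 to 0.875 m from the base axis. Payload 4.2 kg.
Tool frame: the origin (TCP) lies on the centre line of the jaws, within the pads' length; the fingertips stand robot.tcp_to_tips ahead of it and the grasp point (between the pads) lies 6 mm ahead of it (robot.tcp_to_tips is the distance from the TCP to the fingertips, in m); z points along the fingers, y is the line along which they close (so a half turn about z gives the same grasp; the last joint's range is limited). The gripper opens to 85 mm and grips with 20 to 120 N. Pads are 22 mm wide; open, the fingers measure 114 mm over their backs; the gripper's body (76 mm by 85 mm) begins 54 mm behind the grasp point. The pads swing forward as they close: fully open they stand 13 mm farther back than shut.
Start: joints at [1.533, 0.385, 0.008, 0, -1.194, -0.259], TCP at [0.183, 0.598, 0.256] pointing down, gripper open.
Joint ranges: [-3.14, 3.14], [-1.21, 2.06], [-1.07, 1.41], [-3.16, 2.05], [-2.99, -0.16], [-3.1, 3.1]. Speed limits (rad/s): [2.79, 2.79, 3.14, 3.14, 3.14, 3.14].

INTERFACE

Orientations are given as a rotation vector (axis times angle).
In Python, from rig import robot gives the robot as it stands. The module is installed in compiled form; this text tells all that it offers.
- The arm moves only by the shell command python3 -m creep 'ROWS'. ROWS is JSON, a list of rows, each a list of 3 entries, a list of its own where there are three numbers: the turn, a rotation vector about the tool's x, y, z in rad, then the shift along the tool's x, y, z in cm, then the gripper command: -1 is fully open, 1 is shut, values between are in proportion. A call has 1 to 12 rows; each row shifts and turns the commanded pose from where the row before left it, along the tool's axes as they then stand; what a row does not reach is not made up. A row lasts 1/8 s, in which the tool goes at most 62.5 mm and 10.7 degrees, less where a joint would pass 70% of its speed; a pose out of reach is approached as far as the arm can. A call with a gripper value outside its range is refused whole. The fingers move at their own pace and stop on an object; the grip force is fixed at half the most. Time passes only in rows, so rows that do not move let the fingers close. It gives the time, the measured TCP pose, the force, the opening and the grip force at its end, in the units of the state.
- robot.observe(): the state, without advancing time (a new reading comes with each control period).
- robot.grab_frame(name): name is "side" or "top"; returns the picture (420x560x3 uint8, blue, green, red); there is no depth.
- robot.camera_params(name): a dict with "intrinsics" (3x3 intrinsics, pixels), "R" (3x3) and "t" (3): a world point X has camera coordinates R X + t. Camera axes: x right, y down, z forward; pixel columns grow to the right and rows downward; lengths in m; the calibration is good to about 2 mm. A picture is of the moment at which its call begins. camera_params takes no time and is no camera call.
- robot.hand_in(): hands the job in; it is judged then, once.
The state is a dict: "clock": time; "joint_positions": joint angles; "joint_velocities": joint speeds; "joint_torque": joint torques, N m; "tcp_pos": TCP position; "eef_rot": TCP orientation; "wrist_force": force on the tool from outside, world axes, zero at the start; "wrist_torque": the same for the moment, N m; "opening": finger opening in m; "gripper_force": force on a finger pad.
Only numpy, scipy, OpenCV 4.12 (cv2) and the standard library are available. Lean on these libraries where they do the work, as an engineer would, in place of code of your own. Each camera call takes 0.05 s, during which the arm holds its last target. There are 200 camera calls.

## Working session

There is one attempt and no reset: what is moved stays moved. The work goes in short steps, Python scripts to look and compute and a shell command to move; the robot and the scene stay as the last step left them, time stands still between calls to the robot, and variables do not carry over. Pictures are saved under pics/ and viewed, at most 10 in all, crops included, and the job is handed in when it is done.

```bash
mkdir -p pics
python3 - <<'E'
from rig import robot
import cv2,numpy as np
np.set_printoptions(precision=4,suppress=True)
s=robot.observe();print({k:s[k] for k in("clock","tcp_pos","eef_rot","opening","wrist_force")},robot.tcp_to_tips)
for n in("top","side"):
    cv2.imwrite(f"pics/{n}0.png",robot.grab_frame(n));p=robot.camera_params(n);print(n,p)
E
```

```text
{'clock': 0.0, 'tcp_pos': array([0.1826, 0.5972, 0.2552]), 'eef_rot': array([ 3.1049, -0.4645, -0.0004]), 'opening': 0.08538273117567369, 'wrist_force': array([-0.8563,  0.5138,  0.2363])} 0.025
top {'intrinsics': array([[546.189 ,   0.    , 281.2968],
       [  0.    , 546.189 , 205.7435],
       [  0.    ,   0.    ,   1.    ]]), 'R': array([[ 0.0278, -0.9996, -0.0011],
       [-0.9925, -0.0275, -0.1195],
       [ 0.1194,  0.0044, -0.9928]]), 't': array([0.1691, 0.5991, 0.9717])}
side {'intrinsics': array([[508.1969,   0.    , 278.2698],
       [  0.    , 508.1969, 206.6439],
       [  0.    ,   0.    ,   1.    ]]), 'R': array([[ 0.8326, -0.5535, -0.0199],
       [-0.3446, -0.4895, -0.801 ],
       [ 0.4337,  0.6738, -0.5983]]), 't': array([-0.3665,  0.3535,  0.5878])}
```

View pics/top0.png

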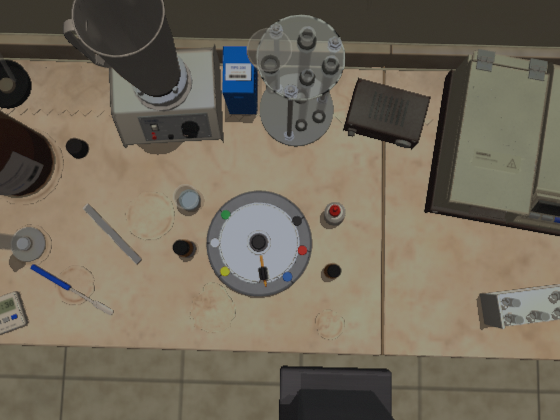

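View pics/side0.png

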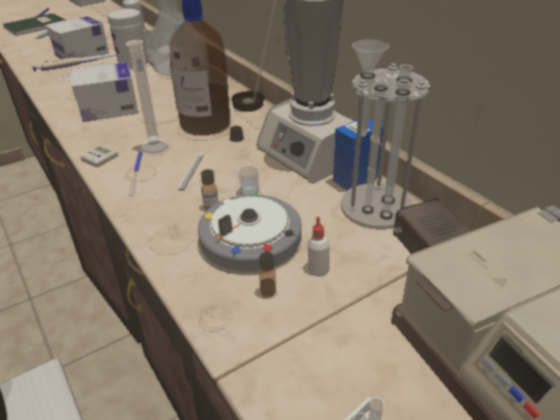

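The top view shows the selector centred near (259,243), its tab at about (263,273) and the green dot at (226,215). The beaker is at (188,200), the amber bottle/vial caps at (182,248) and (332,271), and the dropper at (335,213). Next I'll fit these precisely.

```bash
cat > h.py <<'E'
from rig import robot
import cv2,numpy as np
from scipy.optimize import least_squares
np.set_printoptions(precision=4,suppress=True)
def unproj(n,uv,z):
    p=robot.camera_params(n);K,R,t=map(np.array,(p["intrinsics"],p["R"],p["t"]))
    d=R.T@np.linalg.inv(K)@[uv[0],uv[1],1];c=-R.T@t
    return (c+d*(z-c[2])/d[2])[:2]
def proj(n,X):
    p=robot.camera_params(n);q=p["intrinsics"]@(np.array(p["R"])@X+p["t"]);return q[:2]/q[2]
def blob(im,mask,guess,r=9):
    m=np.zeros(mask.shape,bool);y,x=int(guess[1]),int(guess[0]);m[y-r:y+r+1,x-r:x+r+1]=1
    ys,xs=np.nonzero(mask&m);return np.array([xs.mean(),ys.mean()]),len(xs)
E
python3 - <<'E'
from h import *
im=cv2.imread("pics/top0.png");h=cv2.cvtColor(im,cv2.COLOR_BGR2HSV);H,S,V=[h[...,i].astype(int) for i in range(3)]
sat=S>130
g={"green":((226,215),sat&(H>40)&(H<85)),"yellow":((225,271),sat&(H>20)&(H<35)),"blue":((288,277),sat&(H>95)&(H<125)),"red":((302,250),sat&((H<8)|(H>172))),"black":((297,221),V<60)}
P={}
for k,(c,m) in g.items():
    uv,n=blob(im,m,c,7);P[k]=unproj("top",uv,.043);print(k,uv,n,P[k])
order=["yellow","white","green"] # cw/ccw to be fitted
off={"blue":45,"red":85,"black":125,"yellow":-45,"green":-125}
def f(q):
    return np.concatenate([q[:2]-.08*np.array([np.cos(q[2]+np.radians(o)),np.sin(q[2]+np.radians(o))])-P[k] for k,o in off.items()])
r=least_squares(f,[.43,.0,0]);r2=r
print(r.x,r.fun*1000)
cx,cy,a=r.x
for k,uv,z in[("amber/vial L",(182,248),.085),("R",(332,271),.084),("dropper",(335,211),.113),("beaker",(188,200),.057)]:print(k,unproj("top",uv,z))
m=(H>8)&(H<22)&(S>170)&(V>120)
uv,n=blob(im,m,(263,272),20);print("orange",uv,n)
print("tab",unproj("top",(263,273),.085))
c=cv2.resize(im[170:310,150:360],None,fx=3.8,fy=3.8,interpolation=cv2.INTER_CUBIC);cv2.imwrite("pics/c0.png",c)
E
```

```text
green [225.0179 214.4286] 56 [0.5744 0.2881]
yellow [224.3478 271.    ] 69 [0.4718 0.2852]
blue [286.9692 276.3077] 65 [0.4654 0.1719]
red [301.9706 249.9412] 68 [0.5136 0.1459]
black [296.8784 220.3919] 74 [0.5671 0.1565]
[ 0.525   0.2251 -0.0576] [-0.0864  0.012  -0.0921  0.0164 -0.063   0.5649  0.0662 -0.3669  0.1753
 -0.2264]
amber/vial L [0.5095 0.356 ]
R [0.477  0.0946]
dropper [0.5784 0.0938]
beaker [0.5974 0.3546]
orange [262.2857 268.381 ] 21
tab [0.4703 0.2139]
```

View pics/c0.png

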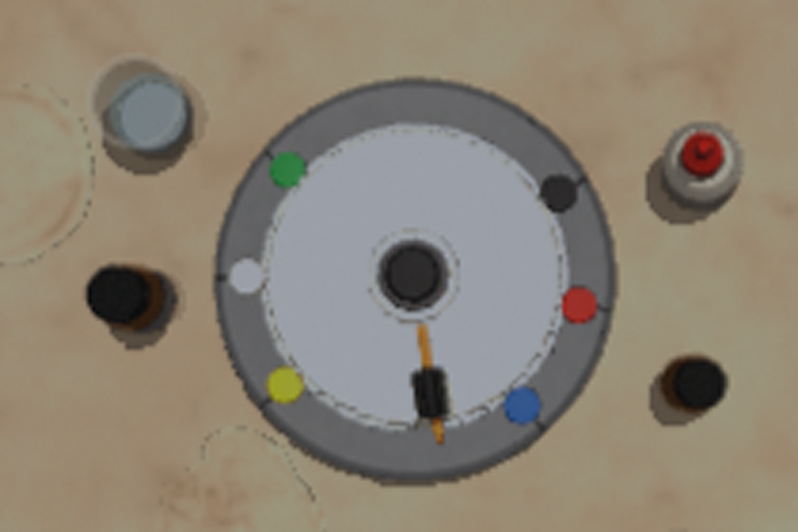

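The crop shows the pointer tip at about (440,440), the tab at (430,392) and green at (288,170). Green lies about 139° clockwise of the pointer, so I'll push on the tab's right (-y) side. Now the move targets.

```bash
cat >> h.py <<'E'
C=np.array([.525,.2251]);A=-.0576
def cr(u,v):return (150+(u+.5)/3.8-.5,170+(v+.5)/3.8-.5)
def bear(p):d=np.array(p)-C;return np.degrees(np.arctan2(d[1],d[0]))%360,np.linalg.norm(d)*1000
def toolshift(p):
    from scipy.spatial.transform import Rotation as Ro
    s=robot.observe();R=Ro.from_rotvec(s["eef_rot"]).as_matrix()
    print("tool x bearing",np.degrees(np.arctan2(R[1,0],R[0,0])),"shift cm",R.T@(np.array(p)-s["tcp_pos"])*100,"pos",s["tcp_pos"],"F",s["wrist_force"],"t",s["clock"],"open",s["opening"])
def tabframe(th,rad,tan): # rad out, tan ccw, mm
    th=np.radians(th);return C+rad/1000*np.array([np.cos(th),np.sin(th)])+tan/1000*np.array([-np.sin(th),np.cos(th)])
E
python3 - <<'E'
from h import *
print("tip",bear(unproj("top",cr(440,440),.05)),"tab top",bear(unproj("top",cr(430,385),.085)),"inner",bear(unproj("top",cr(423,328),.05)))
print("button",unproj("top",cr(412,273),.066),"green",np.degrees(np.pi+A)-125)
th=bear(unproj("top",cr(440,440),.05))[0]
p=tabframe(th,57,45);print(p);toolshift([*p,.2])
E
```

```text
tip (np.float64(191.1014701598478), np.float64(78.23132124055489)) tab top (np.float64(191.86173723863894), np.float64(52.33270213573492)) inner (np.float64(192.35869796121494), np.float64(25.10136502402775))
button [0.5255 0.2251] green 51.699763100046454
[0.4777 0.17  ]
tool x bearing -17.015444288180543 shift cm [40.7201 32.2098  5.6024] pos [0.1826 0.5972 0.2553] F [ 0.1347 -0.4491 -0.8361] t 0.1 open 0.08563601644785333
```

```bash
python3 -m creep '[[[0,0,0],[4.5,3.6,0],1],[[0,0,0],[4.5,3.6,0],1],[[0,0,0],[4.5,3.6,0],1],[[0,0,0],[4.5,3.6,0],1],[[0,0,0],[4.5,3.6,0],1],[[0,0,0],[4.5,3.6,0],1],[[0,0,0],[4.5,3.6,0],1],[[0,0,0],[4.5,3.6,0],1],[[0,0,0],[4.5,3.6,0],1],[[0,0,-0.17],[0,0,0],1],[[0,0,-0.17],[0,0,0],1],[[0,0,-0.17],[0,0,0],1]]'
python3 - <<'E'
from h import *
toolshift([*tabframe(191.5,57,45),.09])
print(robot.observe()["joint_positions"])
cv2.imwrite("pics/s1.png",robot.grab_frame("side"))
E
```

```text
clock: 1.6
tcp_pos: [0.4751, 0.1689, 0.2558]
eef_rot: [3.123, 0.341, -0.002]
wrist_force: [-0.3, -0.3, 0.3]
opening: 0.0001
gripper_force: 0.0
tool x bearing 12.480346781567894 shift cm [ 0.3243 -0.016  16.5832] pos [0.4751 0.1689 0.2558] F [-0.2728 -0.2563  0.2606] t 1.6 open 7.477663908397644e-05
[ 0.6638  0.1796 -0.2819 -0.0003 -1.1103  1.125 ]
```

```bash
python3 -m creep '[[[0,0,0],[0.3,0,3],1],[[0,0,0],[0,0,4],1],[[0,0,0],[0,0,4],1],[[0,0,0],[0,0,3.5],1],[[0,0,0],[0,0,2],1],[[0,0,0],[0,0,0],1],[[0,0,0],[0,0,0],1]]'
python3 - <<'E'
from h import *
toolshift([*tabframe(191.5,57,28),.085])
im=robot.grab_frame("side");t=robot.grab_frame("top")
a=cv2.resize(im[150:310,170:370],(400,320),interpolation=cv2.INTER_CUBIC);b=cv2.resize(t[170:330,190:390],(400,320),interpolation=cv2.INTER_CUBIC)
cv2.imwrite("pics/s2.png",np.hstack([a,b]))
E
```

```text
clock: 2.52
tcp_pos: [0.4788, 0.1704, 0.092]
eef_rot: [-3.123, -0.333, -0.002]
wrist_force: [-0.0, 0.7, -0.2]
opening: 0.0
gripper_force: 0.0
tool x bearing 12.182867196864937 shift cm [-0.0597 -1.6401  0.7053] pos [0.4788 0.1704 0.092 ] F [-0.0095  0.6649 -0.164 ] t 2.525 open 2.1462084332628617e-05
```

View pics/s2.png

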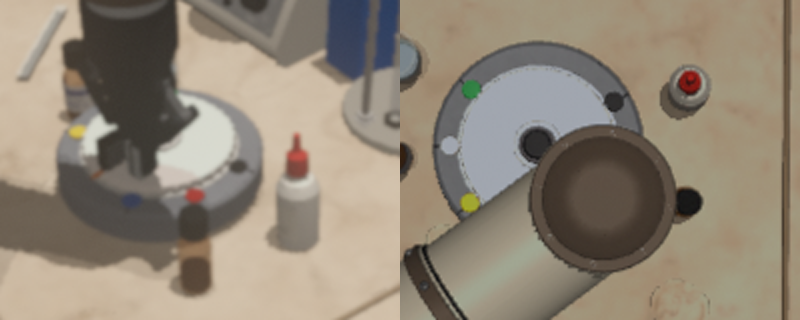

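Left, the side view: the closed fingertips stand just right of the tab at about (145,170), clear of the disc. Right, the top view: the arm hides the tab. I'll ease in until contact.

```bash
python3 -m creep '[[[0,0,0],[0,-0.8,0.4],1],[[0,0,0],[0,-0.8,0],1],[[0,0,0],[0,0,0],1],[[0,0,0],[0,0,0],1]]'; python3 -m creep '[[[0,0,0],[0,-0.2,0],1],[[0,0,0],[0,-0.2,0],1],[[0,0,0],[0,0,0],1]]';python3 -m creep '[[[0,0,0],[0,-0.2,0],1],[[0,0,0],[0,-0.2,0],1],[[0,0,0],[0,0,0],1]]';  python3 - <<'E'
from h import *
toolshift([*tabframe(191.5,57,21.5),.085])
im=robot.grab_frame("side")
cv2.imwrite("pics/s3.png",cv2.resize(im[170:270,190:310],(720,600),interpolation=cv2.INTER_CUBIC))
E
```

```text
clock: 3.12
tcp_pos: [0.4748, 0.1858, 0.0874]
eef_rot: [3.124, 0.335, -0.0]
wrist_force: [0.5, 0.5, -0.1]
opening: 0.0
gripper_force: 0.0
clock: 3.5
tcp_pos: [0.474, 0.1896, 0.0873]
eef_rot: [-3.124, -0.334, -0.0]
wrist_force: [0.1, -0.6, -0.0]
opening: -0.0001
gripper_force: 0.0
clock: 3.88
tcp_pos: [0.4731, 0.1934, 0.0873]
eef_rot: [3.123, 0.334, -0.0]
wrist_force: [0.8, -0.2, 0.1]
opening: 0.0002
gripper_force: 0.4
tool x bearing 12.224210488573723 shift cm [0.0158 0.0805 0.2301] pos [0.4731 0.1934 0.0873] F [ 0.817  -0.2126  0.1372] t 3.875 open 0.00018775111969165988
```

View pics/s3.png

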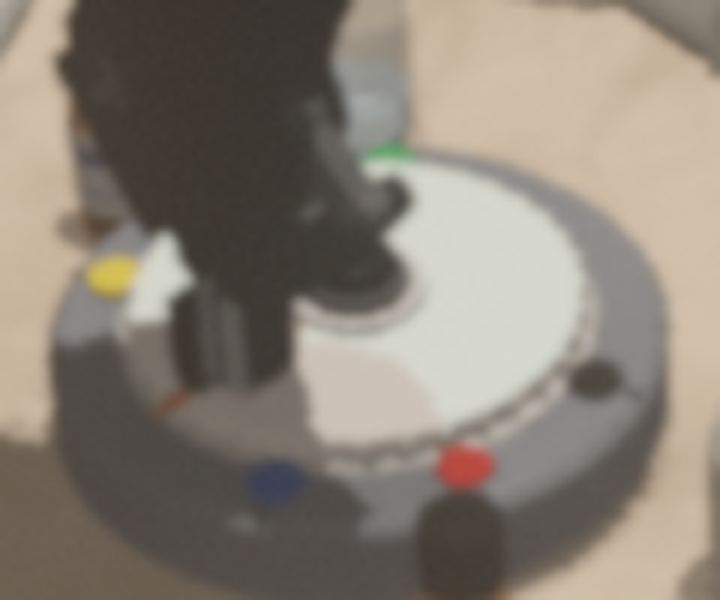

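```bash
python3 -m creep '[[[0,0,0],[0,-0.2,0],1],[[0,0,0.087],[-0.17,-0.5,0],1],[[0,0,0.087],[-0.17,-0.5,0],1],[[0,0,0.087],[-0.17,-0.5,0],1],[[0,0,0.087],[-0.17,-0.5,0],1],[[0,0,0],[0,0,0],1]]'
cat >> h.py <<'E'
def st():
    from scipy.spatial.transform import Rotation as Ro
    s=robot.observe();R=Ro.from_rotvec(s["eef_rot"]).as_matrix()
    v=s["tcp_pos"][:2].copy()-C;v=R[:2,:2].T@v*1000
    print("tool x bearing",np.degrees(np.arctan2(R[1,0],R[0,0]))%360,"p in tool frame(want -57,+~20)",v,"z",s["tcp_pos"][2],"F",s["wrist_force"],"t",s["clock"])
E
python3 - <<'E'
from h import *
st()
im=robot.grab_frame("side")
cv2.imwrite("pics/s4.png",cv2.resize(im[170:270,190:310],(720,600),interpolation=cv2.INTER_CUBIC))
E
```

```text
clock: 4.68
tcp_pos: [0.4643, 0.2148, 0.0872]
eef_rot: [3.134, -0.21, -0.0]
wrist_force: [1.2, -0.7, -0.8]
opening: 0.0003
gripper_force: 0.6
tool x bearing 352.3478549767101 p in tool frame(want -57,+~20) [-58.8325  18.3291] z 0.08724668656929539 F [ 1.1772 -0.6966 -0.775 ] t 4.675
```

View pics/s4.png

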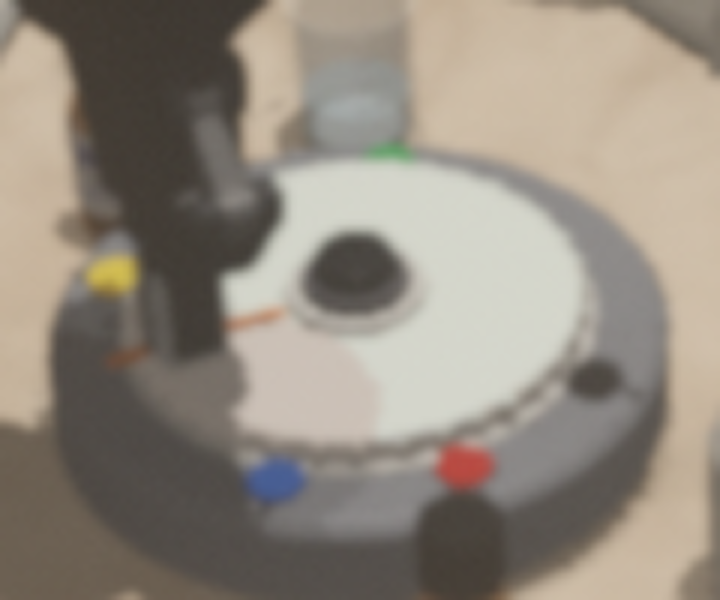

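```bash
python3 - <<'E'
from h import *
print(bear(unproj("side",(190+110.5/6-.5,170+360.5/6-.5),.05)))
print("inner",bear(unproj("side",(190+280/6-.5,170+314/6-.5),.05)))
E
python3 -m creep '[[[0,0,0.087],[-0.13,-0.5,0],1],[[0,0,0.087],[-0.13,-0.5,0],1],[[0,0,0.087],[-0.13,-0.5,0],1],[[0,0,0.087],[-0.13,-0.5,0],1],[[0,0,0.087],[-0.13,-0.5,0],1],[[0,0,0.087],[-0.13,-0.5,0],1],[[0,0,0.087],[-0.13,-0.5,0],1],[[0,0,0.087],[-0.13,-0.5,0],1],[[0,0,0],[0,0,0],1]]';python3 -c "
from h import *
st()"
```

```text
(np.float64(168.89241064355082), np.float64(77.53304286163188))
inner (np.float64(167.4178725163308), np.float64(23.72993638265734))
clock: 5.85
tcp_pos: [0.4711, 0.2545, 0.0869]
eef_rot: [2.875, -1.265, -0.002]
wrist_force: [-1.9, 0.6, -0.3]
opening: -0.0
gripper_force: 0.8
tool x bearing 312.50992117218425 p in tool frame(want -57,+~20) [-58.084   19.9026] z 0.08694555623905077 F [-1.9336  0.5565 -0.275 ] t 5.85
```

```bash
python3 -m creep '[[[0,0,0.087],[-0.13,-0.53,0],1],[[0,0,0.087],[-0.13,-0.53,0],1],[[0,0,0.087],[-0.13,-0.53,0],1],[[0,0,0.087],[-0.13,-0.53,0],1],[[0,0,0.087],[-0.13,-0.53,0],1],[[0,0,0.087],[-0.13,-0.53,0],1],[[0,0,0.087],[-0.13,-0.52,0],1],[[0,0,0.087],[-0.13,-0.52,0],1],[[0,0,0.087],[-0.13,-0.52,0],1],[[0,0,0],[0,0,0],1]]';python3 - <<'E'
from h import *
st()
a=robot.grab_frame("side")[170:270,190:310];b=robot.grab_frame("top")[190:290,200:320]
cv2.imwrite("pics/s5.png",np.hstack([cv2.resize(i,(400,333),interpolation=cv2.INTER_CUBIC) for i in(a,b)]))
E
```

```text
clock: 7.1
tcp_pos: [0.5101, 0.2832, 0.087]
eef_rot: [-2.176, 2.265, 0.001]
wrist_force: [-1.2, 1.1, 0.4]
opening: -0.0
gripper_force: 0.8
tool x bearing 267.69127339126317 p in tool frame(want -57,+~20) [-57.4857  17.2723] z 0.08701409503100836 F [-1.2199  1.0771  0.3921] t 7.1
```

View pics/s5.png

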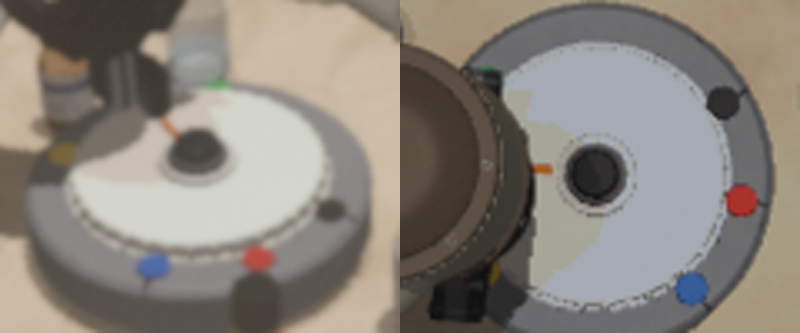

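The pointer's inner end is visible at (540,168) in the top half, so the tab is near bearing 84° and turning as planned. Next I'll push on to about 5° short of green, then back off to measure.

```bash
python3 -m creep '[[[0,0,0.087],[-0.13,-0.5,0],1],[[0,0,0.087],[-0.13,-0.5,0],1],[[0,0,0.087],[-0.13,-0.5,0],1],[[0,0,0.087],[-0.13,-0.5,0],1],[[0,0,0.087],[-0.13,-0.5,0],1],[[0,0,0],[0,0,0],1],[[0,0,0],[0,0,0],1]]';python3 -c "
from h import *
st()"
python3 -m creep '[[[0,0,0],[0,0.5,0],1],[[0,0,0],[0,1,0],1],[[0,0,0],[0,0,-3],1],[[0,0,0],[0,0,-3],1],[[0,0,0],[0,3,-3],1],[[0,0,0],[0,4,-2],1],[[0,0,0],[0,4,0],1],[[0,0,0],[0,4,0],1],[[0,0,0],[0,0,0],1]]'
python3 - <<'E'
from h import *
st()
b=robot.grab_frame("top");cv2.imwrite("pics/top6.png",b)
cv2.imwrite("pics/s6.png",cv2.resize(b[190:290,200:320],(720,600),interpolation=cv2.INTER_CUBIC))
E
```

```text
clock: 8.07
tcp_pos: [0.5359, 0.2837, 0.0875]
eef_rot: [-1.635, 2.682, -0.0]
wrist_force: [0.0, 1.3, -1.0]
opening: 0.0
gripper_force: 0.5
tool x bearing 242.73206432198296 p in tool frame(want -57,+~20) [-57.0903  17.2104] z 0.08753269825759355 F [ 0.0081  1.2502 -1.0231] t 8.075
clock: 9.2
tcp_pos: [0.387, 0.3604, 0.1978]
eef_rot: [-1.638, 2.68, 0.0]
wrist_force: [0.3, -0.1, -0.2]
opening: 0.0
gripper_force: 0.0
tool x bearing 242.85807613634455 p in tool frame(want -57,+~20) [-57.4313 184.5458] z 0.1977815979257299 F [ 0.3277 -0.1062 -0.2085] t 9.2
```

View pics/s6.png

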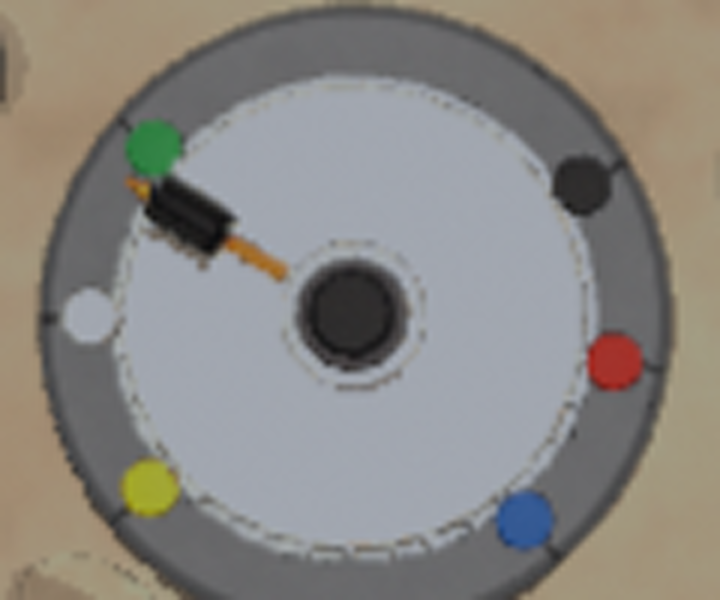

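The whole selector is visible. The pointer tip is at about (130,181), the inner end at (284,275) and green at (154,148), so the pointer is slightly short of green, as intended.

```bash
cat >> h.py <<'E'
def pointer(im,hint):
    h=cv2.cvtColor(im,cv2.COLOR_BGR2HSV);m=(h[...,0]>8)&(h[...,0]<22)&(h[...,1]>110)&(h[...,2]>90)
    out=[]
    for y,x in zip(*np.nonzero(m)):
        b,r=bear(unproj("top",(x,y),.049))
        if 22<r<80 and abs((b-hint+180)%360-180)<25: out.append((b,r))
    o=np.array(out);w=o[:,1]
    for lo,hi in((22,45),(66,80),(22,80)):
        k=(w>lo)&(w<hi);print(lo,hi,k.sum(),np.average(o[k,0],weights=w[k]**2) if k.any() else None)
E
python3 - <<'E'
from h import *
f=lambda u,v:(200+(u+.5)/6-.5,190+(v+.5)/6-.5)
print(bear(unproj("top",f(130,181),.05)),bear(unproj("top",f(284,275),.05)),"green",bear(unproj("top",f(154,147.5),.043)))
pointer(cv2.imread("pics/top6.png"),58);pointer(cv2.imread("pics/top0.png"),191)
E
```

```text
(np.float64(60.51714060244467), np.float64(78.94460329121797)) (np.float64(61.02232171688843), np.float64(24.20418587157993)) green (np.float64(51.42902908041865), np.float64(80.10126160589172))
22 45 26 60.68862703748874
66 80 8 60.60628275329339
22 80 34 60.63984975141295
22 45 25 190.25162830441755
66 80 15 190.94979989509426
22 80 40 190.76224469101882
```

```bash
python3 -m creep '[[[0,0,0],[0,-4,0],1],[[0,0,0],[0,-4,0],1],[[0,0,0],[0,-4,2],1],[[0,0,0],[0,-3,3],1],[[0,0,0],[0,0,3],1],[[0,0,0],[0,0,3],1],[[0,0,0],[0,0,0],1],[[0,0,0],[0,0,0],1]]';python3 -c "
from h import *
st()"
python3 -m creep '[[[0,0,0],[0,-1,0],1],[[0,0,0],[0,-0.4,0],1],[[0,0,0.05],[-0.08,-0.29,0],1],[[0,0,0.05],[-0.08,-0.29,0],1],[[0,0,0],[0,0,0],1],[[0,0,0],[0,0,0],1]]';python3 -c "
from h import *
st()"
```

```text
clock: 10.25
tcp_pos: [0.5234, 0.2908, 0.0883]
eef_rot: [-1.632, 2.683, -0.0]
wrist_force: [0.4, 0.3, 0.6]
opening: 0.0001
gripper_force: 0.0
tool x bearing 242.6142838773216 p in tool frame(want -57,+~20) [-57.5731  31.6715] z 0.08834380927310742 F [0.3692 0.2788 0.5764] t 10.25
clock: 11.0
tcp_pos: [0.5409, 0.2829, 0.0876]
eef_rot: [-1.497, 2.761, 0.0]
wrist_force: [-0.3, 0.4, -0.7]
opening: -0.0002
gripper_force: 0.2
tool x bearing 236.9247706533236 p in tool frame(want -57,+~20) [-57.078   18.2475] z 0.0876310737488933 F [-0.2849  0.3958 -0.7477] t 11.0
```

```bash
python3 -m creep '[[[0,0,0.028],[-0.05,-0.19,0],1],[[0,0,0.027],[-0.05,-0.19,0],1],[[0,0,0],[0,0,0],1],[[0,0,0],[0,0,0],1]]';python3 -c "
from h import *
st()"
python3 -m creep '[[[0,0,0],[0,0.5,0],1],[[0,0,0],[0,1,0],1],[[0,0,0],[0,0,-3],1],[[0,0,0],[0,0,-3],1],[[0,0,0],[0,3,-3],1],[[0,0,0],[0,4,-2],1],[[0,0,0],[0,4,0],1],[[0,0,0],[0,4,0],1],[[0,0,0],[0,0,0],1]]'
python3 - <<'E'
from h import *
st()
b=robot.grab_frame("top");cv2.imwrite("pics/top7.png",b)
pointer(b,53)
cv2.imwrite("pics/s7.png",cv2.resize(b[190:290,200:320],(720,600),interpolation=cv2.INTER_CUBIC))
E
```

```text
clock: 11.5
tcp_pos: [0.5445, 0.2816, 0.0874]
eef_rot: [-1.42, 2.802, 0.0]
wrist_force: [-0.5, 2.2, 1.4]
opening: -0.0003
gripper_force: 1.1
tool x bearing 233.73950331323292 p in tool frame(want -57,+~20) [-57.0996  17.6673] z 0.08735995705422957 F [-0.5     2.1695  1.4012] t 11.5
clock: 12.62
tcp_pos: [0.4092, 0.3803, 0.1974]
eef_rot: [1.425, -2.8, -0.0]
wrist_force: [-0.6, -1.2, -0.0]
opening: 0.0
gripper_force: 0.0
tool x bearing 233.95849083042938 p in tool frame(want -57,+~20) [-57.4062 184.9513] z 0.19740220159998795 F [-0.61   -1.1725 -0.0422] t 12.625
22 45 25 52.23236140823991
66 80 8 52.49242991061442
22 80 33 52.38959119256538
```

View pics/s7.png

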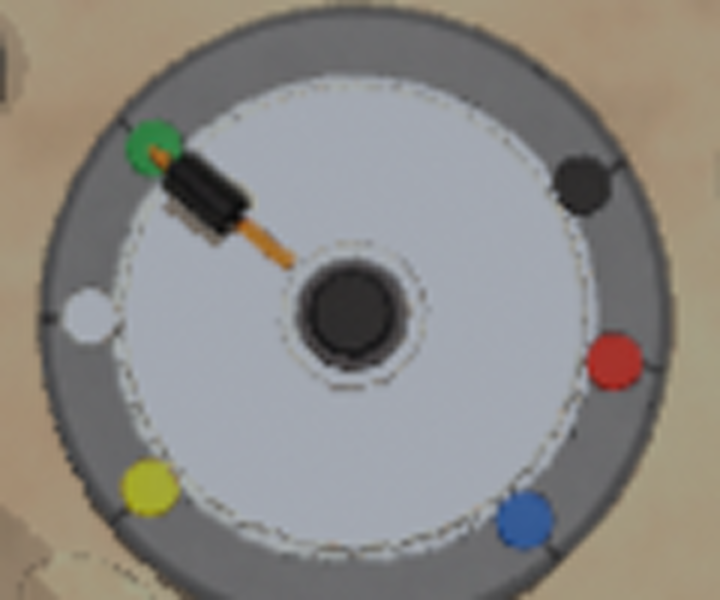

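The pointer tip at (152,152) lies over the green dot's centre at (154,148), about 1 mm off. That is on target, so on to the button.

```bash
python3 -m creep '[[[0,0,0],[1.1,-3.7,0],1],[[0,0,0],[1.1,-3.7,0],1],[[0,0,0],[1.2,-3.7,0],1],[[0,0,0],[1.2,-3.7,0],1],[[0,0,0],[1.1,-3.7,0],1],[[0,0,0],[0,0,3],1],[[0,0,0],[0,0,3],1],[[0,0,0],[0,0,2.5],1],[[0,0,0],[0,0,1],1],[[0,0,0],[0,0,0],1],[[0,0,0],[0,0,0],1]]';python3 -c "
from h import *
st()"
```

```text
clock: 14.05
tcp_pos: [0.5275, 0.224, 0.1034]
eef_rot: [-1.419, 2.801, 0.0]
wrist_force: [0.1, -0.5, 0.3]
opening: 0.0002
gripper_force: 0.0
tool x bearing 233.7374865769712 p in tool frame(want -57,+~20) [-0.6459 -2.6758] z 0.10340489049931927 F [ 0.077  -0.5149  0.2876] t 14.05
```

```bash
python3 -m creep '[[[0,0,0],[0.07,0.25,0],1],[[0,0,0],[0,0,0.7],1],[[0,0,0],[0,0,0.5],1],[[0,0,0],[0,0,0.3],1],[[0,0,0],[0,0,0.2],1],[[0,0,0],[0,0,0],1],[[0,0,0],[0,0,0],1]]';python3 -c "
from h import *
st()"
```

```text
clock: 14.92
tcp_pos: [0.5243, 0.2247, 0.0861]
eef_rot: [-1.42, 2.802, -0.0]
wrist_force: [-2.6, 0.5, 5.5]
opening: -0.0002
gripper_force: 3.2
tool x bearing 233.7513317863571 p in tool frame(want -57,+~20) [0.7139 0.318 ] z 0.08609487927790714 F [-2.6155  0.4755  5.4948] t 14.925
```

Force is about 5.5 N at nearly full travel. I'll press a little more to be sure of the stop, then release and retreat.

```bash
python3 -m creep '[[[0,0,0],[0,0,0.2],1],[[0,0,0],[0,0,0.1],1],[[0,0,0],[0,0,0],1],[[0,0,0],[0,0,0],1]]';python3 -m creep '[[[0,0,0],[0,0,-1],1],[[0,0,0],[0,0,-3],1],[[0,0,0],[0,0,-4],1],[[0,0,0],[0,0,-4],1],[[0,0,0],[0,4,0],1],[[0,0,0],[0,4,0],1],[[0,0,0],[0,4,0],1],[[0,0,0],[0,4,0],1],[[0,0,0],[0,4,0],1],[[0,0,0],[0,0,0],1]]'
python3 - <<'E'
from h import *
st()
b=robot.grab_frame("top")
pointer(b,53)
cv2.imwrite("pics/s8.png",cv2.resize(b[170:310,150:360],(780,520),interpolation=cv2.INTER_CUBIC))
E
```

```text
clock: 15.42
tcp_pos: [0.5245, 0.2248, 0.0858]
eef_rot: [-1.421, 2.801, -0.001]
wrist_force: [-7.5, -0.7, 20.3]
opening: -0.0
gripper_force: 10.3
clock: 16.68
tcp_pos: [0.3616, 0.3441, 0.2022]
eef_rot: [1.425, -2.8, -0.0]
wrist_force: [0.2, -0.4, -0.2]
opening: 0.0001
gripper_force: 0.0
tool x bearing 233.93582798998426 p in tool frame(want -57,+~20) [ -0.0115 202.112 ] z 0.20217451351315532 F [ 0.1565 -0.3531 -0.2469] t 16.675
22 45 25 52.23236140823991
66 80 7 52.330649813381655
22 80 32 52.28847567059953
```

View pics/s8.png

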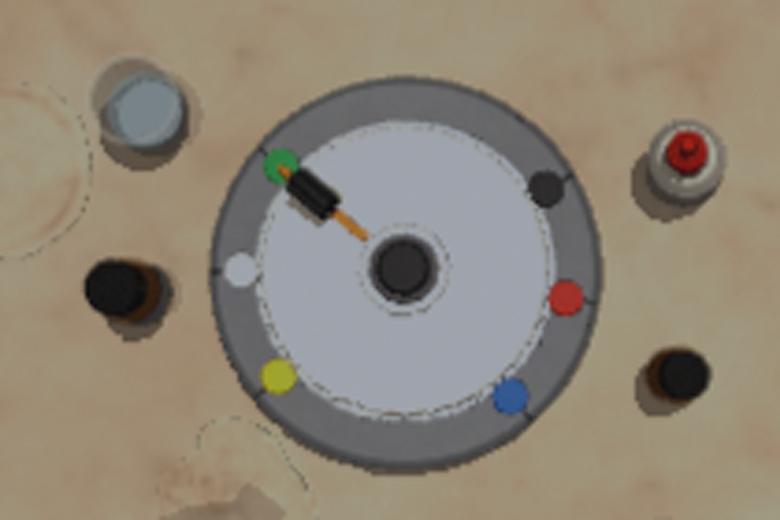

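The button bottomed out hard (20 N with no further travel) and was released. The pointer tip at (283,170) is still over green at (282,166), and the bystanders have not moved.

```bash
python3 -c "
from rig import robot
print(robot.hand_in())"
```

```text
the job is handed in; nothing more can be done
None
```

The selector is on green with the pointer tip about 1 mm from the dot's centre. The button was then pressed fully down and released, the bottles, vial and beaker were left where they stood, and the job is handed in at about 17 s.

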